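# Close the tart press and pin it with the hairpin clip

## Robot

A 6-joint arm with a two-finger parallel gripper is mounted at the origin on the work surface. World frame = base frame: x ahead of the robot, y to its left, z up, the work surface at z = 0. Lengths are in m, angles in rad, forces in N, time in s.
With the tool pointing down it reaches from about 0.275 to 0.85 m from the base axis. Payload 19 kg.
Tool frame: the origin (TCP) lies at the very end of the fingers, on their centre line; the grasp point (between the pads) lies 19 mm behind it; z points along the fingers, y is the direction in which the jaws open and shut (so a half turn about z gives the same grasp; the last joint's range is limited). The gripper opens to 85 mm and grips with 20 to 120 N. Pads are 22 mm wide; open, the fingers measure 114 mm over their backs; the gripper's body (76 mm by 85 mm) begins 54 mm behind the grasp point. The pads swing forward as they close: fully open they stand 13 mm farther back than shut.
Start: joints at [-1.246, 0.15, 1.437, -0, 1.554, -0.134], TCP at [0.255, -0.516, 0.231] pointing down, gripper open.
Joint ranges: [-2.8, 2.8], [-0.68, 2.1], [0.12, 2.68], [-1.39, 4.53], [0.16, 2.79], [-2.81, 2.81]. Speed limits (rad/s): [1.89, 1.89, 2.22, 3.01, 3.01, 3.01].

## Interface

Orientations are given as a unit quaternion [x, y, z, w].
In Python, from plant import r gives the robot as it stands.
- The arm moves only by the tool play_rows, never from a script. Its argument "moves" is a list of rows, each a list of 7 numbers: the closure in counts, from 0 (fully open) to 255 (shut), then the shift along the tool's x, y, z in mm, then the turn, a rotation vector about the tool's x, y, z in rad. In form: [[fingers, tx, ty, tz, rx, ry, rz], ...]. A call has exactly 10 rows; each row shifts and turns the commanded pose from where the row before left it, along the tool's axes as they then stand; what a row does not reach is not made up. A row lasts 1/12 s, in which the tool goes at most 41.7 mm and 7.16 degrees, less where a joint would pass 70% of its speed; a pose out of reach is approached as far as the arm can. A call with a gripper value outside its range is refused whole. The fingers move at their own pace and stop on an object; "newtons" is the grip in N (left out, the last holds). Time passes only in rows, so rows that do not move let the fingers close, or fill a call up. It gives the time, the measured TCP pose, the force and the opening at its end, in the units of the state.
- r.read_state(): the state, without advancing time (a new reading comes with each control period).
- r.capture(name): name is "side" or "top"; returns the picture (480x640x3 uint8, red, green, blue); there is no depth.
- r.camera_params(name): a dict with "mtx" (3x3 intrinsics, pixels), "rvec" (rotation vector, rad) and "tvec" (3), from world to camera coordinates, as OpenCV has them. Camera axes: x right, y down, z forward; pixel columns grow to the right and rows downward; lengths in m; the calibration is good to about 2 mm. A picture is of the moment at which its call begins. camera_params takes no time and is no camera call.
- r.finish_job(): hands the job in, once; it reports no verdict.
The state is a dict: "time": time; "q": joint angles; "qd": joint speeds; "joint_torque": joint torques, N m; "ee_pos": TCP position; "orientation": TCP orientation; "wrist_force": force on the tool from outside, world axes, zero at the start; "ft_torque": the same for the moment, N m; "opening": finger opening in m.
Only numpy, scipy, OpenCV 4.12 (cv2) and the standard library are available. Lean on these libraries where they do the work, as an engineer would, in place of code of your own. Each camera call takes 0.05 s, during which the arm holds its last target. There are 200 camera calls.

## Task

Close the tart press: fold its top plate down flat, then take the hairpin clip and, with the clip flat on the plate, push it sideways under the head of the locking stud until its legs snap past the neck and it sits fully home. Ease it on: stop pushing as soon as it is home, never lean on the stud with more than 25 newtons, then let go, leaving the other kitchen things where they are.

Things in the scene. Friction and masses are not known exactly. Their poses are not given: they have to be found in the camera images.
- press: Aluminium tart press, fixed to the table: base 180 (x) by 200 (y) by 30 mm high, origin under its middle, z up, -x is its front. A top plate hinges along y at x = 85, z = 38 mm. The upright steel locking stud stands near the front edge (see stud_slot). It takes at most 25 N from the clip, on stud or plate.
- lid (a joint): Top plate's hinge (rad): 0 shut, positive lifted; stiff (0.7 N m), stays where left. Plate 170 mm from hinge to front edge, 200 wide, 12 thick; shut, its flat upper face is at z = 44 mm of the press; a 5 mm high boss, 80 mm across, is centred at x = 20 mm. A notch in the front edge, 50 mm wide (y -25 to 25), 40 deep, lets the stud through.
- lid_edge (a point): Point on the upper face of the top plate near its free edge: 165 mm from the hinge axis along the plate and 55 mm to the press's +y side. A good place to push the plate down with shut fingers.
- stud_slot (a point): Middle of the slot in which the stud is clamped, fixed to the press at x = -62, y = 0, z = 44 mm (height of the shut plate's top). The stud stands anywhere from 15 mm to one side to 15 mm to the other of this point along the press's y; that offset is not measured (feel or look for it) and does not change. Neck 10 mm thick up to z = 54 mm, then a head 16 mm wide, 5 mm thick.
- clip: Steel hairpin spring clip, about 80 g, lying flat, its tab upright. Origin: underside, middle of the pocket that takes the stud's neck; +x runs along the two legs to their open tips at x = 20 mm; z up. Legs of 4 mm wire, 4 mm high, 24 mm wide over all; mouth 16 mm wide, narrowing to 6 mm at the bulges at x = 6 mm, then a 10 mm pocket closed at x = -5 mm by an 8 mm wide tongue.
- clip_tab (a point): Middle of the top edge of the clip's upright grip tab, 36 mm above the underside and 32 mm behind the origin. The tab is 24 mm long (clip x), 9 mm thick (clip y) and 36 mm high, plain steel.
- clip_tips (a point): Point on the clip's axis between the open tips of the legs, 20 mm ahead of the clip's origin, 2 mm above the underside. The clip goes on from the left or the right of the press, legs along the press's y. Pushing takes 4 to 9 N, dropping at the snap as the legs pull the clip on; some 7 mm past the peak the tongue meets the neck and the force climbs steeply.
- cutter: Bystander: steel pastry ring, 60 mm across, 35 mm high, origin under its middle.
- cups: Bystander: stack of foil tart cups, 72 mm across, 45 mm high, origin under its middle.
- shaker: Bystander: aluminium dredger can, 54 mm across, 85 mm high, origin under its middle.
Mind the look-alikes: they are no part of the job. What is shaped like the clip but green or yellow is not meant.

How it is judged:
By the outcome, as a careful person would: the job done as asked, in the order asked, and still so for the second after the job is handed in, with the robot touching nothing.
It also fails if it takes over 53 s, if anything falls off the work surface, if the arm or the gripper's body presses on something with over 40 N, if the wrist force passes 120 N, or if a joint passes its speed limit or range.

## Working session

There is one attempt and no reset: what is moved stays moved. The work goes in short steps, Python scripts to look and compute and a tool call to move; the robot and the scene stay as the last step left them, time stands still between calls to the robot, and variables do not carry over. Pictures are saved under pics/ and viewed, about 8 in all and at most 12, crops included, and the job is handed in when it is done.

Besides the shell and the picture viewer there is one more tool, called after "Emit:" as name([rows], argument=value, ...), one row to a line, values as JSON. play_rows: Moves the arm, as the interface text tells. Its arguments: {"type":"object","properties":{"moves":{"type":"array"},"newtons":{"type":"number"}},"required":["moves"]}

```bash
mkdir -p pics; ls
cat > h.py <<'E'
import numpy as np, cv2
from plant import r
from scipy.spatial.transform import Rotation as R
def cam(n):
    p=r.camera_params(n); K=np.array(p["mtx"],float); Rm=cv2.Rodrigues(np.array(p["rvec"],float))[0]; t=np.array(p["tvec"],float).ravel(); return K,Rm,t
def proj(n,P):
    K,Rm,t=cam(n); c=np.atleast_2d(P)@Rm.T+t; u=c@K.T; return u[:,:2]/u[:,2:]
def ray(n,px):
    K,Rm,t=cam(n); d=Rm.T@np.linalg.solve(K,[px[0],px[1],1]); return -Rm.T@t,d
def atz(n,px,z):
    o,d=ray(n,px); return o+d*(z-o[2])/d[2]
def tri(a,b):
    (o1,d1),(o2,d2)=ray('top',a),ray('side',b)
    A=np.array([d1,-d2]).T; s=np.linalg.lstsq(A,o2-o1,rcond=None)[0]
    p,q=o1+s[0]*d1,o2+s[1]*d2; return (p+q)/2,np.linalg.norm(p-q)
def snap(n,name,crop=None,scale=1):
    im=r.capture(n)[:,:,::-1]
    if crop: x0,y0,x1,y1=crop; im=im[y0:y1,x0:x1]
    im=cv2.resize(np.ascontiguousarray(im),None,fx=scale,fy=scale,interpolation=cv2.INTER_CUBIC)
    cv2.imwrite('pics/'+name+'.png',im)
E
python3 - <<'E'
from h import *
snap('top','t0');snap('side','s0')
for n in('top','side'):
    K,Rm,t=cam(n);print(n,-Rm.T@t,Rm[2],K[0,0])
s=r.read_state();print(s["orientation"],s["time"],s["wrist_force"])
E
```

```text
pics
top [ 0.43696486 -0.00507717  0.96155465] [ 0.07921033  0.01424527 -0.99675614] 476.130885519865
side [0.06860506 0.56928691 0.54181118] [ 0.53836103 -0.6348298  -0.55421884] 462.2371495017751
[ 9.73803907e-01  2.27388767e-01 -4.75823538e-05 -5.45774020e-04] 0.1 [ 0.22899265 -0.55737125 -0.49045745]
```

View pics/t0.png

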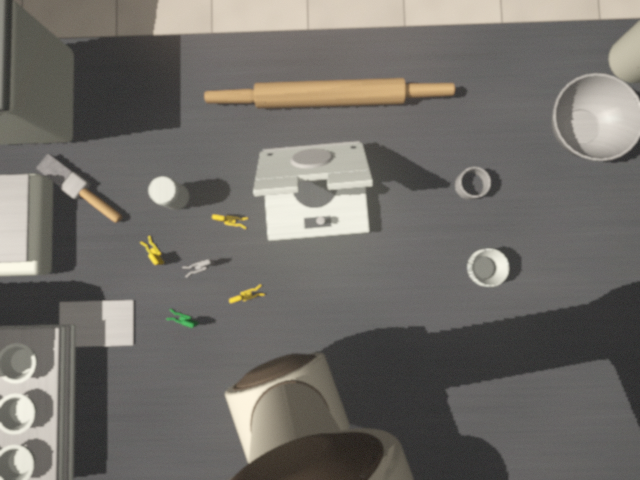

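View pics/s0.png

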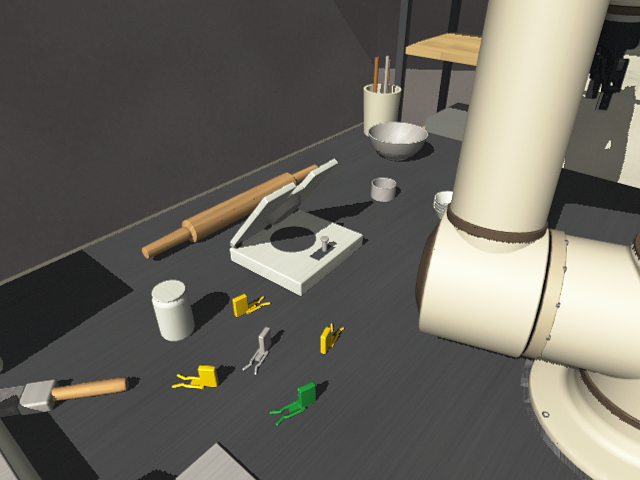

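The top picture shows the press at about (315,190), its lid raised. Clip-shaped things are the yellow ones at (230,220), (152,250) and (247,295), the green one at (181,318), and the bare steel one at (197,267), which is at (260,350) in the side picture. Only the steel one fits the description. Next I'll confirm it in enlarged crops.

Run:
```python
import cv2
t=cv2.imread('pics/t0.png');s=cv2.imread('pics/s0.png')
a=cv2.resize(t[250:285,175:220],None,fx=8,fy=8,interpolation=3)   #360x280
b=cv2.resize(t[205:250,255:380],None,fx=6,fy=6,interpolation=3) #750x270
c=cv2.resize(s[320:380,235:280],None,fx=8,fy=8,interpolation=3) #360x480
import numpy as np
W=np.zeros((600,800,3),np.uint8);W[:280,:360]=a;W[300:570,:750]=b
cv2.imwrite('pics/c0.png',W)
W=np.zeros((600,800,3),np.uint8);W[:480,:360]=c
d=cv2.resize(s[190:300,225:335],None,fx=4,fy=4,interpolation=3);W[:440,360:800]=d
cv2.imwrite('pics/c1.png',W)
```

```text
(no output)
```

View pics/c0.png

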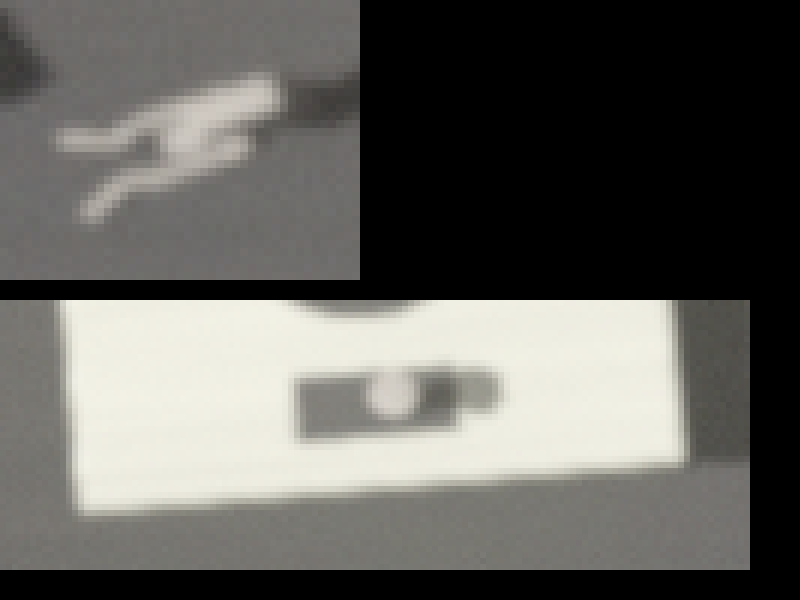

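View pics/c1.png

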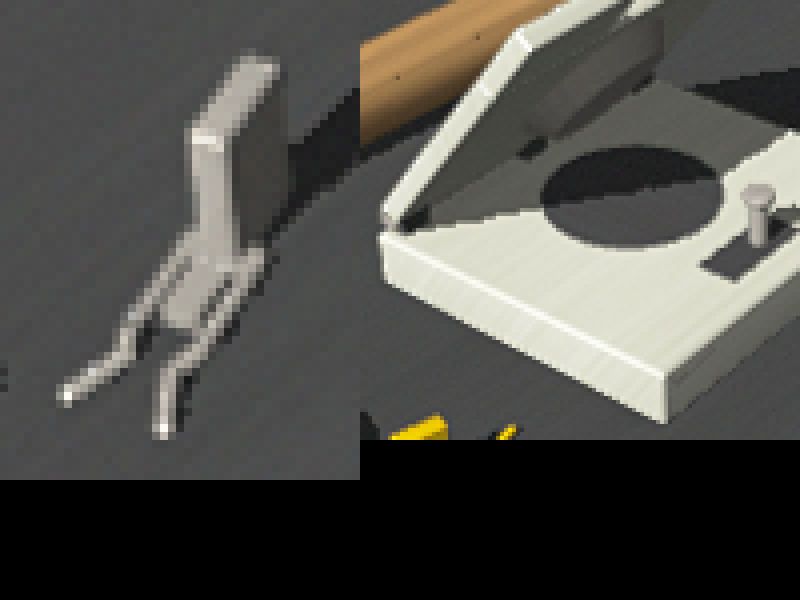

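The crops show the steel clip with plain grey tab and legs: top crop tips (62,138) and (92,212), side crop tips (68,395) and (163,432), tab top (235,98). They also show the stud head at crop (392,392), which is off the slot's middle at (378,407).

Run:
```python
from h import *
T=lambda x,y:((x+.5)/8-.5+175,(y+.5)/8-.5+250)
B=lambda x,y:((x+.5)/6-.5+255,(y-300+.5)/6-.5+205)
S=lambda x,y:((x+.5)/8-.5+235,(y+.5)/8-.5+320)
D=lambda x,y:((x-360+.5)/4-.5+225,(y+.5)/4-.5+190)
fl,frr=B(80,512),B(683,463)
a=atz('top',fl,.03);b=atz('top',frr,.03);print('front edge z=.03',a,b,np.linalg.norm(a-b))
a2=atz('side',D(665,376),.03);b2=atz('side',(362,239),.03);c2=atz('side',D(382,238),.03);print('side',a2,b2,c2,np.linalg.norm(a2-b2),np.linalg.norm(a2-c2))
y=a-b;y/=np.linalg.norm(y);x=np.array([y[1],-y[0],0]);o=(a+b)/2+x*.09;o[2]=0
print('origin',o,'yaw',np.arctan2(x[1],x[0]))
h=atz('top',B(392,392),.059);print('stud head',h,'local',(h-o)@x,(h-o)@y)
h=atz('side',D(758,190),.059);print('stud side',h,'local',(h-o)@x,(h-o)@y)
sl=atz('top',B(378,407),.03);print('slot',(sl-o)@x,(sl-o)@y)
# lid front edge corner, top image: lid edge corners
L,dl=tri((254,194),(0,0)) if 0 else (None,None)
t1=atz('top',T(62,138),.002);t2=atz('top',T(92,212),.002);s1=atz('side',S(68,395),.002);s2=atz('side',S(163,432),.002)
tb=atz('side',S(235,98),.036);tt=atz('top',T(236,98),.036)
print('tips',t1,t2,s1,s2,'tab',tb,tt)
m=(t1+t2+s1+s2)/4
for q in(tb,tt):print(np.linalg.norm((m-q)[:2]),np.arctan2(*(m-q)[1::-1]))
print(atz('top',(471,183),.035),atz('top',(488,267),.045),atz('top',(163,190),.085))
```

```text
front edge z=.03 [0.5036169  0.11712237 0.03      ] [ 0.5140874 -0.0805456  0.03     ] 0.197945088353867
side [0.50336136 0.11705368 0.03      ] [ 0.50524351 -0.06475416  0.03      ] [0.67839485 0.12828004 0.03      ] 0.18181758527349168 0.17539313730360598
origin [0.59872615 0.02304902 0.        ] yaw 0.052920653684361336
stud head [0.53695018 0.0133227  0.059     ] local -0.06220397009225349 -0.006445001582684593
stud side [0.53892116 0.01236716 0.059     ] local -0.060286290070671884 -0.007503465010403778
slot -0.06351901489497368 -0.001055773348591138
tips [0.45604559 0.29506019 0.002     ] [0.43721164 0.28752811 0.002     ] [0.45788618 0.29375661 0.002     ] [0.4381427  0.28824981 0.002     ] tab [0.46316212 0.24302916 0.036     ] [0.46393407 0.24179161 0.036     ]
0.0506597722437891 1.888815694765904
0.052077797657132156 1.8954649534763197
[ 0.60374273 -0.28405804  0.035     ] [ 0.43880608 -0.30498913  0.045     ] [0.59884119 0.30487366 0.085     ]
```

```bash
cat >> h.py <<'E'
O=np.array([.599,.023,0]);YAW=.05
X=np.array([np.cos(YAW),np.sin(YAW),0]);Y=np.array([-X[1],X[0],0]);Z=np.array([0,0,1.])
def pw(x,y,z): return O+X*x/1000+Y*y/1000+Z*z/1000
def lid(th,d,y,h): # d along plate from hinge, h normal (mm)
    return pw(85-d*np.cos(th)+h*np.sin(th),y,38+d*np.sin(th)+h*np.cos(th))
def yaw_now(s):
    x=R.from_quat(s["orientation"]).as_matrix()[:,0]; return np.arctan2(x[1],x[0])
def plan(target,yaw=None,n=10):
    "per-row tool-frame shift (mm) and turn, from the measured pose, tool vertical"
    s=r.read_state(); M=R.from_quat(s["orientation"]); p=np.array(s["ee_pos"])
    y0=yaw_now(s); yaw=y0 if yaw is None else yaw
    G=R.from_matrix(np.array([[np.cos(yaw),np.sin(yaw),0],[np.sin(yaw),-np.cos(yaw),0],[0,0,-1]]))
    rv=(M.inv()*G).as_rotvec()
    print('pos',p.round(4),'yaw',round(y0,3),'total shift tool mm',(M.inv().apply(np.array(target)-p)*1000).round(1),'rotvec',rv.round(3))
    # rows as the tool turns evenly
    rows=[];
    for i in range(n):
        Mi=M*R.from_rotvec(rv*i/n); rows.append((Mi.inv().apply(np.array(target)-p)*1000/n).round(1))
    print(np.array(rows).tolist(),'turn/row',(rv/n).round(4),'len',np.linalg.norm(rows[0]).round(1))
E
python3 - <<'E'
from h import *
for th in (.5,.6,.7,.8,.9,1.,1.1,1.2):
    P=[lid(th,170,100,6),lid(th,170,-100,6),lid(th,170,100,-6)]
    print(th,proj('top',P).round(0).tolist(),proj('side',P[1:2]).round(0).tolist())
E
```

```text
0.5 [[259.0, 220.0], [372.0, 211.0], [260.0, 224.0]] [[353.0, 188.0]]
0.6 [[257.0, 214.0], [372.0, 205.0], [259.0, 218.0]] [[350.0, 180.0]]
0.7 [[256.0, 207.0], [372.0, 197.0], [257.0, 212.0]] [[345.0, 173.0]]
0.8 [[254.0, 199.0], [372.0, 189.0], [255.0, 204.0]] [[340.0, 165.0]]
0.9 [[253.0, 190.0], [372.0, 180.0], [254.0, 196.0]] [[335.0, 158.0]]
1.0 [[251.0, 180.0], [372.0, 171.0], [252.0, 187.0]] [[329.0, 152.0]]
1.1 [[250.0, 170.0], [371.0, 161.0], [251.0, 178.0]] [[323.0, 146.0]]
1.2 [[249.0, 160.0], [371.0, 150.0], [249.0, 167.0]] [[316.0, 141.0]]
```

Run:
```python
from h import *
A=lid(.85,155,55,6)+Z*.015;print(A)
for th in(.85,.6,.4,.2,.1,0,-.05):print(th,lid(th,157,55,6).round(4))
plan(A,1.62,18)
```

```text
[0.58347742 0.07729205 0.17340836]
0.85 [0.5822 0.0772 0.1599]
0.6 [0.5551 0.0759 0.1316]
0.4 [0.5391 0.0751 0.1047]
0.2 [0.5287 0.0745 0.0751]
0.1 [0.5257 0.0744 0.0596]
0 [0.5243 0.0743 0.044 ]
-0.05 [0.5242 0.0743 0.0361]
pos [ 0.2546 -0.5153  0.2308] yaw 0.459 total shift tool mm [ 557.3 -385.6   57.8] rotvec [-1.000e-03 -1.000e-03 -1.161e+00]
[[31.0, -21.4, 3.2], [32.3, -19.4, 3.2], [33.5, -17.3, 3.2], [34.5, -15.1, 3.2], [35.4, -12.8, 3.2], [36.2, -10.5, 3.2], [36.8, -8.2, 3.2], [37.2, -5.8, 3.2], [37.5, -3.4, 3.2], [37.6, -0.9, 3.2], [37.6, 1.5, 3.2], [37.4, 3.9, 3.2], [37.1, 6.3, 3.2], [36.6, 8.7, 3.2], [36.0, 11.1, 3.2], [35.2, 13.3, 3.2], [34.3, 15.6, 3.2], [33.2, 17.8, 3.2]] turn/row [-0.     -0.     -0.0645] len 37.8
```

Emit:
play_rows([
  [255,31,-21.4,0,0,0,-0.0645],
  [255,32.3,-19.4,0,0,0,-0.0645],
  [255,33.5,-17.3,0,0,0,-0.0645],
  [255,34.5,-15.1,0,0,0,-0.0645],
  [255,35.4,-12.8,0,0,0,-0.0645],
  [255,36.2,-10.5,0,0,0,-0.0645],
  [255,36.8,-8.2,0,0,0,-0.0645],
  [255,37.2,-5.8,0,0,0,-0.0645],
  [255,37.5,-3.4,0,0,0,-0.0645],
  [255,37.6,-0.9,0,0,0,-0.0645],
])

```text
time: 0.93
ee_pos: [0.4378, -0.1843, 0.2313]
orientation: [0.851, 0.526, -0.0, -0.0]
wrist_force: [0.6, -2.4, 0.1]
opening: -0.0001
```

Run:
```python
from h import *
A=lid(.85,155,55,6)+Z*.015
plan(A,1.62,9)
print(r.read_state()['q'])
```

```text
pos [ 0.4378 -0.1843  0.2313] yaw 1.107 total shift tool mm [299.2  13.3  57.8] rotvec [-0.    -0.    -0.513]
[[33.2, 1.5, 6.4], [33.1, 3.4, 6.4], [32.9, 5.2, 6.4], [32.5, 7.1, 6.4], [32.0, 9.0, 6.4], [31.5, 10.8, 6.4], [30.8, 12.5, 6.4], [30.1, 14.3, 6.4], [29.2, 16.0, 6.4]] turn/row [-0.    -0.    -0.057] len 33.8
[-5.60935217e-01 -6.01420897e-02  1.65718849e+00  1.76834021e-05
  1.54461599e+00 -9.70391208e-02]
```

Emit:
play_rows([
  [255,33.2,1.5,0,0,0,-0.057],
  [255,33.1,3.4,0,0,0,-0.057],
  [255,32.9,5.2,0,0,0,-0.057],
  [255,32.5,7.1,0,0,0,-0.057],
  [255,32,9,0,0,0,-0.057],
  [255,31.5,10.8,8,0,0,-0.057],
  [255,30.8,12.5,14,0,0,-0.057],
  [255,30.1,14.3,14,0,0,-0.057],
  [255,29.2,16,14,0,0,-0.057],
  [255,0,0,8,0,0,0],
])

```text
time: 1.77
ee_pos: [0.5847, 0.0795, 0.1716]
orientation: [0.688, 0.726, -0.0, -0.002]
wrist_force: [-0.9, 0.5, 2.6]
opening: -0.0003
```

Run:
```python
from h import *
plan(lid(.4,157,55,6),1.62,10)
```

```text
pos [0.5847 0.0795 0.1716] yaw 1.624 total shift tool mm [ -2.2 -45.7  67. ] rotvec [-0.002 -0.002  0.004]
[[-0.2, -4.6, 6.7], [-0.2, -4.6, 6.7], [-0.2, -4.6, 6.7], [-0.2, -4.6, 6.7], [-0.2, -4.6, 6.7], [-0.2, -4.6, 6.7], [-0.2, -4.6, 6.7], [-0.2, -4.6, 6.7], [-0.2, -4.6, 6.7], [-0.2, -4.6, 6.7]] turn/row [-0.0002 -0.0002  0.0004] len 8.1
```

Emit:
play_rows([
  [255,0,-1,10,0,0,0],
  [255,0,-9,9.5,0,0,0],
  [255,0,-9,9.5,0,0,0],
  [255,-0.5,-9,9.5,0,0,0],
  [255,-0.5,-8,13.5,0,0,0],
  [255,-0.5,-8,13.5,0,0,0],
  [255,-0.5,-5,15,0,0,0],
  [255,0,-5,15,0,0,0],
  [255,0,-3,14,0,0,0],
  [255,0,-1,6,0,0,0],
])

```text
time: 2.6
ee_pos: [0.5251, 0.0703, 0.0562]
orientation: [0.691, 0.723, -0.001, -0.001]
wrist_force: [0.4, -0.6, 1.7]
opening: 0.0002
```

Emit:
play_rows([
  [255,0,0,3,0,0,0],
  [255,0,0,2,0,0,0],
  [255,0,0,2,0,0,0],
  [255,0,0,1,0,0,0],
  [255,0,0,1,0,0,0],
  [255,0,0,0,0,0,0],
  [255,0,0,0,0,0,0],
  [255,0,0,0,0,0,0],
  [255,0,0,0,0,0,0],
  [255,0,0,0,0,0,0],
])

```text
time: 3.43
ee_pos: [0.5263, 0.0703, 0.0489]
orientation: [0.691, 0.723, 0.0, 0.0]
wrist_force: [0.9, -0.2, 0.7]
opening: -0.0001
```

Emit:
play_rows([
  [255,0,0,1,0,0,0],
  [255,0,0,1,0,0,0],
  [255,0,0,1,0,0,0],
  [255,0,0,0.5,0,0,0],
  [255,0,0,0.5,0,0,0],
  [255,0,0,0.5,0,0,0],
  [255,0,0,0.3,0,0,0],
  [255,0,0,0,0,0,0],
  [255,0,0,0,0,0,0],
  [255,0,0,0,0,0,0],
])

```text
time: 4.27
ee_pos: [0.5261, 0.0703, 0.0441]
orientation: [0.691, 0.723, 0.0, -0.0]
wrist_force: [-1.4, -0.6, 3.2]
opening: -0.0002
```

Run:
```python
from h import *
snap('side','s1',(210,140,410,290),4)
print(proj('side',[lid(0,170,100,6),lid(0,170,-100,6)]))
```

```text
[[297.59319788 276.39880091]
 [361.59050705 227.30805749]]
```

View pics/s1.png

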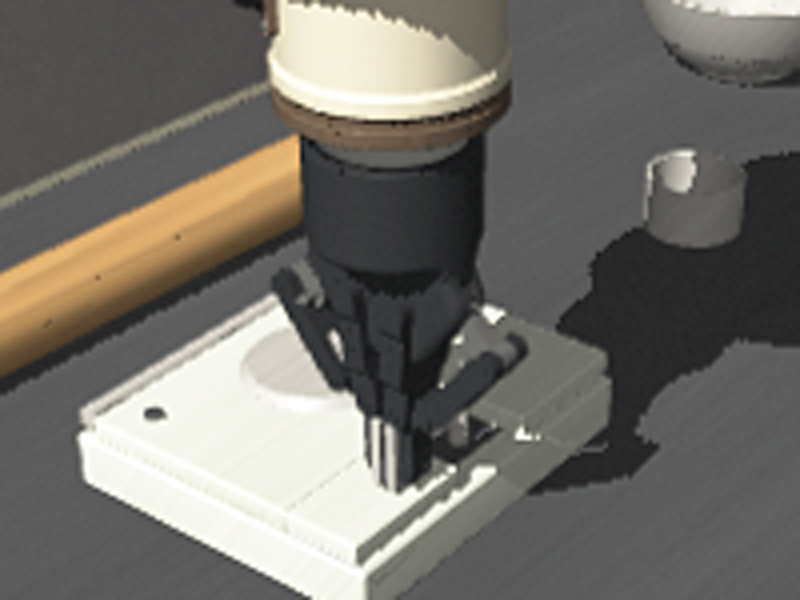

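The plate lies down at crop (100–600, 300–560), almost shut, with the fingers on it at (400,485). I'll press a little more to confirm the stop.

Emit:
play_rows([
  [255,0,0,0.5,0,0,0],
  [255,0,0,0.5,0,0,0],
  [255,0,0,0.5,0,0,0],
  [255,0,0,0.3,0,0,0],
  [255,0,0,0.2,0,0,0],
  [255,0,0,0,0,0,0],
  [255,0,0,0,0,0,0],
  [255,0,0,0,0,0,0],
  [255,0,0,0,0,0,0],
  [255,0,0,0,0,0,0],
])

```text
time: 5.15
ee_pos: [0.5263, 0.0703, 0.0438]
orientation: [0.691, 0.723, 0.0, 0.0]
wrist_force: [-14.2, -1.0, 32.9]
opening: -0.0002
```

Run:
```python
from h import *
print(atz('top',(230,218),.02),atz('top',(247,295),.02),atz('top',(152,250),.02),atz('top',(181,318),.02))
plan([.4635,.2424,.10],1.89,6)
```

```text
[0.55031024 0.19344948 0.02      ] [0.39678627 0.16164836 0.02      ] [0.49074696 0.3499284  0.02      ] [0.35529855 0.29239463 0.02      ]
pos [0.5263 0.0703 0.0438] yaw 1.617 total shift tool mm [174.8 -54.8 -56.3] rotvec [ 0.001  0.    -0.273]
[[29.1, -9.1, -9.4], [29.5, -7.8, -9.4], [29.8, -6.4, -9.4], [30.1, -5.1, -9.4], [30.3, -3.7, -9.4], [30.4, -2.3, -9.4]] turn/row [ 0.0001  0.     -0.0455] len 31.9
```

Emit:
play_rows([
  [255,0,0,-20,0,0,0],
  [255,0,0,-30,0,0,0],
  [105,29.1,-9.1,-10,0,0,-0.0455],
  [105,29.5,-7.8,0,0,0,-0.0455],
  [105,29.8,-6.4,0,0,0,-0.0455],
  [105,30.1,-5.1,0,0,0,-0.0455],
  [105,30.3,-3.7,0,0,0,-0.0455],
  [105,30.4,-2.3,0,0,0,-0.0455],
  [105,0,0,0,0,0,0],
  [105,0,0,0,0,0,0],
])

```text
time: 5.98
ee_pos: [0.4629, 0.2434, 0.1019]
orientation: [0.585, 0.811, 0.0, -0.0]
wrist_force: [-0.3, -0.4, 0.9]
opening: 0.0504
```

Run:
```python
from h import *
plan([.4635,.2424,.010],1.89,9)
snap('side','s2',(200,270,360,390),5)
im=r.capture('top')[:,:,::-1]; cv2.imwrite('pics/t2full.png',im)
```

```text
pos [0.4629 0.2434 0.1019] yaw 1.892 total shift tool mm [-1.2  0.2 91.9] rotvec [-0.    -0.     0.002]
[[-0.1, 0.0, 10.2], [-0.1, 0.0, 10.2], [-0.1, 0.0, 10.2], [-0.1, 0.0, 10.2], [-0.1, 0.0, 10.2], [-0.1, 0.0, 10.2], [-0.1, 0.0, 10.2], [-0.1, 0.0, 10.2], [-0.1, 0.0, 10.2]] turn/row [-0.     -0.      0.0003] len 10.2
```

View pics/s2.png

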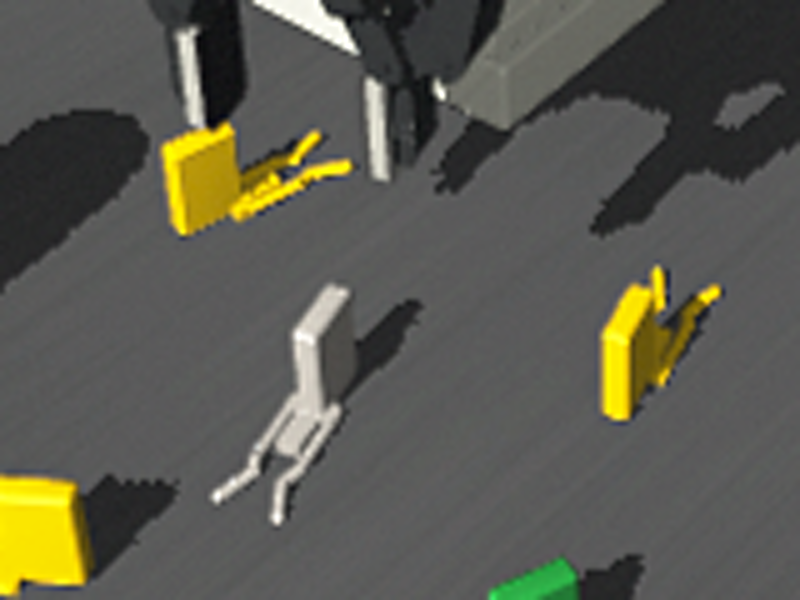

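The crop shows the steel clip undisturbed (tab top at (322,315)) and the fingers at (190,120) and (380,180), still above it. I'm going down to grasp.

Emit:
play_rows([
  [105,-0.6,0,15,0,0,0],
  [105,-0.6,0,18,0,0,0],
  [105,0,0,18,0,0,0],
  [105,0,0,17,0,0,0],
  [105,0,0,14,0,0,0],
  [105,0,0,9,0,0,0],
  [255,0,0,0,0,0,0],
  [255,0,0,0,0,0,0],
  [255,0,0,0,0,0,0],
  [255,0,0,0,0,0,0],
], newtons=60)

```text
time: 6.92
ee_pos: [0.4646, 0.2412, 0.0122]
orientation: [0.586, 0.81, 0.001, 0.0]
wrist_force: [1.1, -0.7, -0.6]
opening: 0.0079
```

Run:
```python
from h import *
t=pw(-62,-79,90);print(t)
plan([.4646,.2412,.15],None,3)
plan(t,YAW+np.pi/2,10)
```

```text
[ 0.54102584 -0.05899998  0.09      ]
pos [0.4646 0.2412 0.0122] yaw 1.89 total shift tool mm [   0.     0.2 -137.8] rotvec [ 0.002 -0.    -0.   ]
[[0.0, 0.1, -45.9], [0.0, 0.1, -45.9], [-0.0, 0.0, -45.9]] turn/row [ 0.0006 -0.     -0.    ] len 45.9
pos [0.4646 0.2412 0.0122] yaw 1.89 total shift tool mm [-309.   -21.3  -77.9] rotvec [ 0.002 -0.     0.269]
[[-30.9, -2.1, -7.8], [-30.9, -1.3, -7.8], [-31.0, -0.5, -7.8], [-31.0, 0.4, -7.8], [-31.0, 1.2, -7.8], [-30.9, 2.0, -7.8], [-30.8, 2.8, -7.8], [-30.8, 3.7, -7.8], [-30.6, 4.5, -7.8], [-30.5, 5.3, -7.8]] turn/row [ 0.0002 -0.      0.0269] len 31.9
```

Emit:
play_rows([
  [255,0,0,-15,0,0,0],
  [255,0,0,-30,0,0,0],
  [255,0,0,-35,0,0,0],
  [255,-5,0,-35,0,0,0],
  [255,-26,-2,-20,0,0,0.027],
  [255,-31,-1.3,0,0,0,0.027],
  [255,-31,-0.5,0,0,0,0.027],
  [255,-31,0.4,0,0,0,0.027],
  [255,-31,1.2,0,0,0,0.027],
  [255,-31,2,0,0,0,0.027],
])

```text
time: 7.75
ee_pos: [0.5103, 0.0593, 0.147]
orientation: [0.65, 0.76, 0.0, 0.001]
wrist_force: [0.8, 0.2, -0.7]
opening: 0.0077
```

Run:
```python
from h import *
plan(pw(-62,-79,75),YAW+np.pi/2,7)
print(r.read_state()['opening'])
```

```text
pos [0.5103 0.0593 0.147 ] yaw 1.727 total shift tool mm [-121.6   11.9   72. ] rotvec [0.001 0.    0.106]
[[-17.4, 1.7, 10.3], [-17.3, 2.0, 10.3], [-17.3, 2.2, 10.3], [-17.3, 2.5, 10.3], [-17.2, 2.8, 10.3], [-17.2, 3.0, 10.3], [-17.1, 3.3, 10.3]] turn/row [0.0002 0.     0.0151] len 20.3
0.007654069547697149
```

Emit:
play_rows([
  [255,-24,2,0,0,0,0.021],
  [255,-24,2.4,0,0,0,0.021],
  [255,-24,2.8,0,0,0,0.021],
  [255,-24,3.2,5,0,0,0.021],
  [255,-22,3.5,14,0,0,0.02],
  [255,0,0,18,0,0,0],
  [255,0,0,18,0,0,0],
  [255,0,0,12,0,0,0],
  [255,0,0,5,0,0,0],
  [255,0,0,0,0,0,0],
])

```text
time: 8.58
ee_pos: [0.5371, -0.0546, 0.0735]
orientation: [0.688, 0.726, -0.0, -0.001]
wrist_force: [0.9, -0.6, -0.4]
opening: 0.0079
```

Run:
```python
from h import *
plan(pw(-62,-79,57),YAW+np.pi/2,5)
snap('side','s3',(270,170,400,270),6)
im=r.capture('top')[:,:,::-1]; cv2.imwrite('pics/t3.png',cv2.resize(np.ascontiguousarray(im[180:280,240:370]),None,fx=6,fy=6,interpolation=3))
```

```text
pos [ 0.5371 -0.0546  0.0735] yaw 1.624 total shift tool mm [-4.6  3.7 16.5] rotvec [-0.001 -0.     0.003]
[[-0.9, 0.7, 3.3], [-0.9, 0.7, 3.3], [-0.9, 0.7, 3.3], [-0.9, 0.7, 3.3], [-0.9, 0.7, 3.3]] turn/row [-0.0002 -0.0001  0.0007] len 3.5
```

View pics/s3.png

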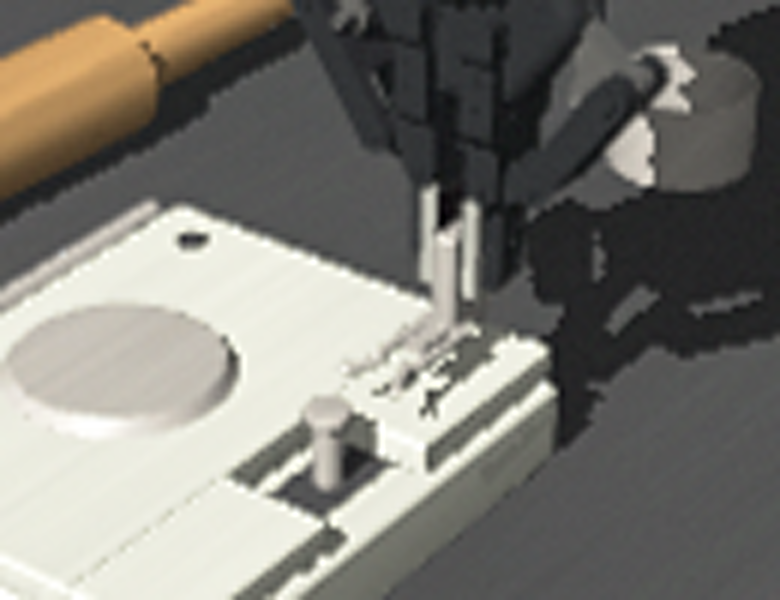

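View pics/t3.png

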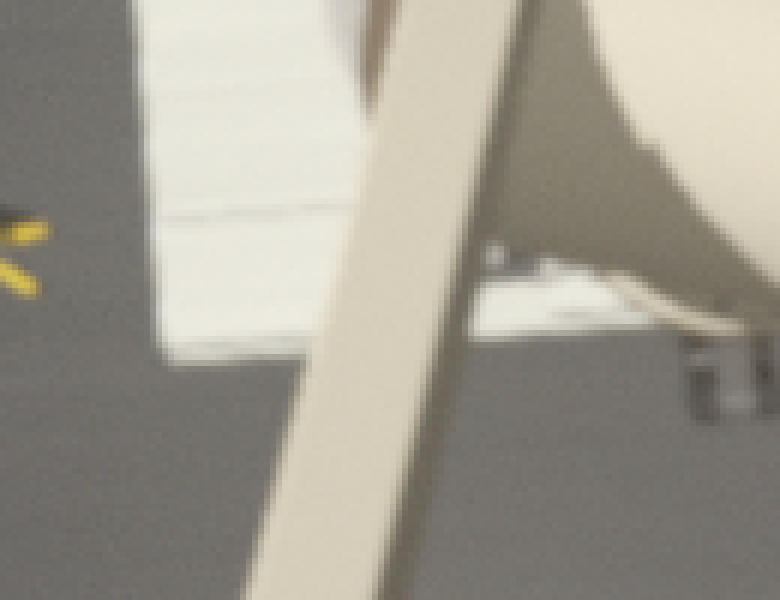

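Run:
```python
from h import *
F=lambda x,y:((x+.5)/6-.5+270,(y+.5)/6-.5+170)
def loc(p): d=p-O; return np.round(np.array([d@X,d@Y])*1000,1)
s=r.read_state();print('tcp',loc(np.array(s['ee_pos'])))
print('tips',loc(atz('side',F(350,370),.0635)),loc(atz('side',F(432,408),.0635)))
print('head',loc(atz('side',F(328,406),.059)),'neck base-ish',loc(atz('side',F(326,488),.030)))
print('tab front-bottom exp',F(447,300))
# side-view corners of notch / lid, plate front right corner (top) 
print('lid FR corner top',loc(atz('side',F(550,350),.044)),'notch right front corner',loc(atz('side',F(428,445),.044)))
```

```text
tcp [-64.9 -74.6]
tips [-58.1 -22.8] [-91.5 -20.8]
head [-61.   -7.4] neck base-ish [-62.8  -4.1]
tab front-bottom exp (344.0833333333333, 219.58333333333334)
lid FR corner top [-85.7 -97.7] notch right front corner [-86.2 -26.9]
```

Emit:
play_rows([
  [255,0,1,4,0,0,0],
  [255,0,1,4,0,0,0],
  [255,0,1,3,0,0,0],
  [255,0,0,2,0,0,0],
  [255,0,0,1,0,0,0],
  [255,0,0,1,0,0,0],
  [255,0,0,0.5,0,0,0],
  [255,0,0,0.5,0,0,0],
  [255,0,0,0,0,0,0],
  [255,0,0,0,0,0,0],
])

```text
time: 9.52
ee_pos: [0.5405, -0.0547, 0.0581]
orientation: [0.688, 0.726, 0.0, -0.0]
wrist_force: [0.3, 0.1, -0.7]
opening: 0.0077
```

```bash
cat >> h.py <<'E'
def overlay(name,crop,sc,under=.0120,back=32):
    im=np.ascontiguousarray(r.capture('side')[:,:,::-1]); s=r.read_state(); p=np.array(s['ee_pos']); y=yaw_now(s)
    cx=np.array([np.cos(y),np.sin(y),0]);cy=np.array([-cx[1],cx[0],0]); o=p+cx*back/1000-Z*under
    x0,y0,x1,y1=crop
    im=cv2.resize(im[y0:y1,x0:x1],None,fx=sc,fy=sc,interpolation=3)
    W=lambda P:((proj('side',P)-[x0,y0]+.5)*sc-.5)
    M=lambda x,yy,z:o+cx*x/1000+cy*yy/1000+Z*z/1000
    for P,c in [(M(20,10,2),(0,0,255)),(M(20,-10,2),(0,0,255)),(M(-20,0,36),(0,255,0)),(M(-44,0,36),(0,255,0)),(pw(-62,-7,59),(255,0,0))]:
        u=W(P)[0]; cv2.drawMarker(im,tuple(int(v) for v in u),c,cv2.MARKER_CROSS,12,1); print(u.round(0))
    cv2.imwrite('pics/'+name+'.png',im)
    d=p-O; print('tcp local',(d@X*1e3).round(1),(d@Y*1e3).round(1),p[2].round(4),'yaw',y.round(3),'F',np.round(s['wrist_force'],1),'clip y',((o-O)@Y*1e3).round(1))
E
python3 -c "
from h import *
overlay('o1',(300,185,390,260),8)"
```

```text
[275. 448.]
[208. 420.]
[340. 244.]
[397. 204.]
[200. 424.]
tcp local -62.3 -74.7 0.0581 yaw 1.624 F [-0.5 -0.7 -0.8] clip y -42.7
```

View pics/o1.png

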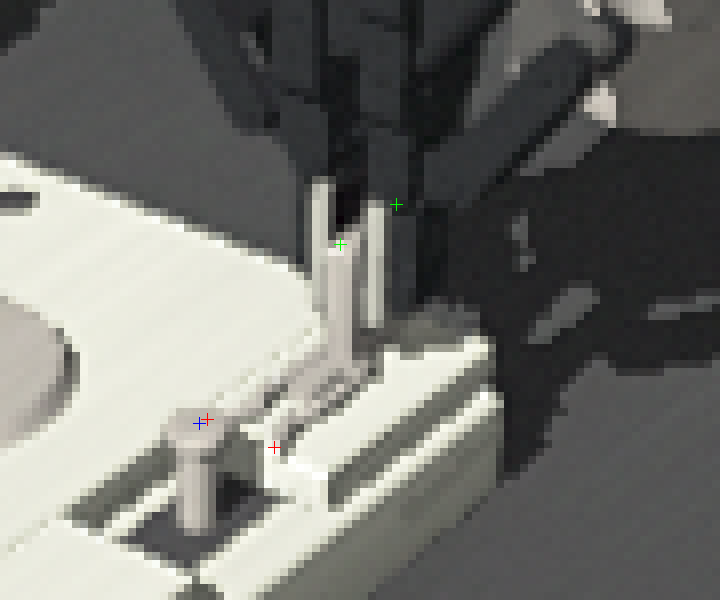

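The clip is straight, beside the stud and just above the plate. The model marks fit the tab front (340,244) and the stud head (200,422). I'm lowering it the last 2 mm.

Emit:
play_rows([
  [255,0,0,0.4,0,0,0],
  [255,0,0,0.4,0,0,0],
  [255,0,0,0.4,0,0,0],
  [255,0,0,0.3,0,0,0],
  [255,0,0,0.3,0,0,0],
  [255,0,0,0.2,0,0,0],
  [255,0,0,0,0,0,0],
  [255,0,0,0,0,0,0],
  [255,0,0,0,0,0,0],
  [255,0,0,0,0,0,0],
])

```text
time: 10.4
ee_pos: [0.5405, -0.0547, 0.0561]
orientation: [0.688, 0.726, 0.0, -0.0]
wrist_force: [-1.0, 0.3, 3.5]
opening: 0.0077
```

Emit:
play_rows([
  [255,1.5,0,0,0,0,0],
  [255,2,0,0,0,0,0],
  [255,2.5,0,0,0,0,0],
  [255,2.5,0,0,0,0,0],
  [255,2.5,0,0,0,0,0],
  [255,2,0,0,0,0,0],
  [255,2,0,0,0,0,0],
  [255,1.5,0,0,0,0,0],
  [255,1,0,0,0,0,0],
  [255,0.5,0,0,0,0,0],
])

```text
time: 11.23
ee_pos: [0.5396, -0.0367, 0.0561]
orientation: [0.688, 0.726, 0.0, 0.0]
wrist_force: [1.0, -3.7, 5.6]
opening: 0.0075
```

```bash
python3 -c "
from h import *
overlay('o2',(300,185,390,260),8)"
```

```text
[229. 489.]
[162. 460.]
[296. 282.]
[354. 241.]
[200. 424.]
tcp local -62.3 -56.6 0.0561 yaw 1.624 F [ 0.9 -2.1  4.3] clip y -24.6
```

View pics/o2.png

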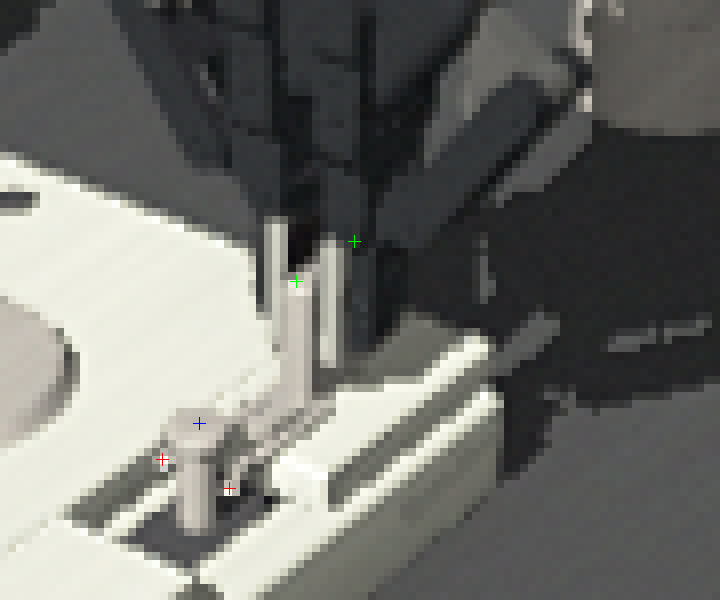

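The legs straddle the neck (tips about (232,482) and (162,460), neck at x≈197), and the clip is centred under the head. Now I push in small steps.

Emit:
play_rows([
  [255,0.8,0,0,0,0,0],
  [255,0.8,0,0,0,0,0],
  [255,0.8,0,0,0,0,0],
  [255,0.8,0,0,0,0,0],
  [255,0.8,0,0,0,0,0],
  [255,0.8,0,0,0,0,0],
  [255,0.6,0,0,0,0,0],
  [255,0.6,0,0,0,0,0],
  [255,0,0,0,0,0,0],
  [255,0,0,0,0,0,0],
])

```text
time: 12.12
ee_pos: [0.5398, -0.0312, 0.0562]
orientation: [0.688, 0.725, 0.0, 0.001]
wrist_force: [4.7, -6.6, 1.8]
opening: 0.0079
```

Emit:
play_rows([
  [255,0.5,0,0,0,0,0],
  [255,0.5,0,0,0,0,0],
  [255,0.5,0,0,0,0,0],
  [255,0.5,0,0,0,0,0],
  [255,0,0,0,0,0,0],
  [255,0,0,0,0,0,0],
  [255,0,0,0,0,0,0],
  [255,0,0,0,0,0,0],
  [255,0,0,0,0,0,0],
  [255,0,0,0,0,0,0],
])

```text
time: 12.95
ee_pos: [0.5398, -0.0291, 0.0562]
orientation: [0.688, 0.725, 0.0, 0.001]
wrist_force: [6.1, -5.1, 1.3]
opening: 0.008
```

Emit:
play_rows([
  [255,0,0.3,0,0,0,0],
  [255,0,0.3,0,0,0,0],
  [255,0,0.3,0,0,0,0],
  [255,0,0,0,0,0,0],
  [255,0.3,0,0,0,0,0],
  [255,0.4,0,0,0,0,0],
  [255,0.3,0,0,0,0,0],
  [255,0,0,0,0,0,0],
  [255,0,0,0,0,0,0],
  [255,0,0,0,0,0,0],
])

```text
time: 13.78
ee_pos: [0.5403, -0.0279, 0.0561]
orientation: [0.688, 0.725, 0.0, 0.0]
wrist_force: [2.3, -4.3, 3.9]
opening: 0.0079
```

Emit:
play_rows([
  [255,0.3,0.2,0,0,0,0],
  [255,0.3,0.2,0,0,0,0],
  [255,0.3,0,0,0,0,0],
  [255,0.3,0,0,0,0,0],
  [255,0.3,0,0,0,0,0],
  [255,0,0,0,0,0,0],
  [255,0,0,0,0,0,0],
  [255,0,0,0,0,0,0],
  [255,0,0,0,0,0,0],
  [255,0,0,0,0,0,0],
])

```text
time: 14.62
ee_pos: [0.5404, -0.0262, 0.0561]
orientation: [0.688, 0.726, 0.0, 0.0]
wrist_force: [3.1, -2.2, 5.0]
opening: 0.0078
```

Emit:
play_rows([
  [255,0.3,0,0,0,0,0],
  [255,0.3,0,0,0,0,0],
  [255,0.3,0,0,0,0,0],
  [255,0.3,0,0,0,0,0],
  [255,0.3,0,0,0,0,0],
  [255,0,0,0,0,0,0],
  [255,0,0,0,0,0,0],
  [255,0,0,0,0,0,0],
  [255,0,0,0,0,0,0],
  [255,0,0,0,0,0,0],
])

```text
time: 15.45
ee_pos: [0.5402, -0.0245, 0.0561]
orientation: [0.688, 0.726, 0.0, -0.0]
wrist_force: [2.7, -1.7, 6.1]
opening: 0.0081
```

Emit:
play_rows([
  [255,0.3,0,0,0,0,0],
  [255,0.3,0,0,0,0,0],
  [255,0.3,0,0,0,0,0],
  [255,0.3,0,0,0,0,0],
  [255,0,0,0,0,0,0],
  [255,0,0,0,0,0,0],
  [255,0,0,0,0,0,0],
  [255,0,0,0,0,0,0],
  [255,0,0,0,0,0,0],
  [255,0,0,0,0,0,0],
])

```text
time: 16.28
ee_pos: [0.5402, -0.0235, 0.0561]
orientation: [0.688, 0.726, 0.0, 0.0]
wrist_force: [2.4, -2.0, 6.5]
opening: 0.008
```

Emit:
play_rows([
  [255,0.3,0,0,0,0,0],
  [255,0.3,0,0,0,0,0],
  [255,0.3,0,0,0,0,0],
  [255,0.1,0,0,0,0,0],
  [255,0,0,0,0,0,0],
  [255,0,0,0,0,0,0],
  [255,0,0,0,0,0,0],
  [255,0,0,0,0,0,0],
  [255,0,0,0,0,0,0],
  [255,0,0,0,0,0,0],
])

```text
time: 17.12
ee_pos: [0.5402, -0.0227, 0.0561]
orientation: [0.688, 0.726, 0.0, 0.0]
wrist_force: [2.6, -4.1, 4.5]
opening: 0.0077
```

Emit:
play_rows([
  [255,0.3,0,0,0,0,0],
  [255,0.3,0,0,0,0,0],
  [255,0.2,0,0,0,0,0],
  [255,0,0,0,0,0,0],
  [255,0,0,0,0,0,0],
  [255,0,0,0,0,0,0],
  [255,0,0,0,0,0,0],
  [255,0,0,0,0,0,0],
  [255,0,0,0,0,0,0],
  [255,0,0,0,0,0,0],
])

```text
time: 17.95
ee_pos: [0.5401, -0.0218, 0.0561]
orientation: [0.688, 0.726, 0.0, 0.0]
wrist_force: [3.3, -4.4, 4.9]
opening: 0.0076
```

```bash
python3 -c "
from h import *
overlay('o3',(300,185,390,260),8)"
```

```text
[187. 515.]
[119. 486.]
[255. 306.]
[314. 264.]
[200. 424.]
tcp local -61.1 -41.8 0.0561 yaw 1.624 F [ 3.  -4.6  5.4] clip y -9.8
```

View pics/o3.png

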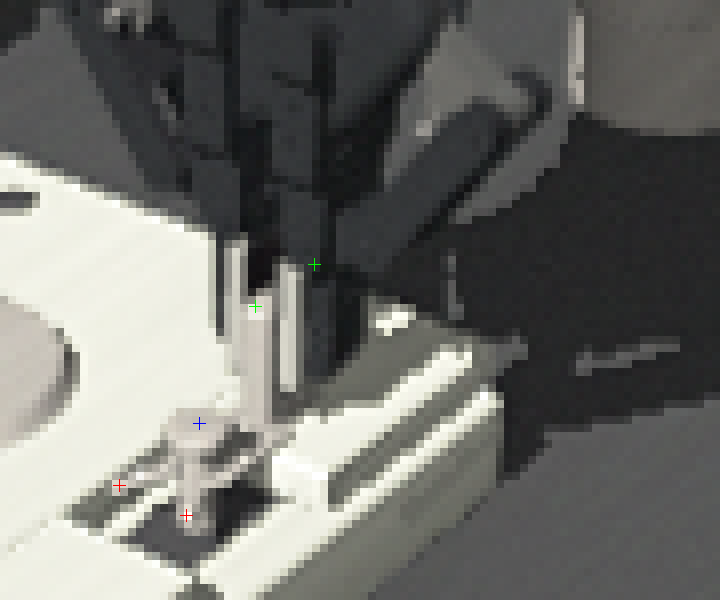

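The front leg tip is at about (127,478), a few mm short of the model mark at (119,486), and the force is rising again. So the bulges are only now reaching the neck, and I keep going in small steps.

Emit:
play_rows([
  [255,0.3,0,0,0,0,0],
  [255,0.3,0,0,0,0,0],
  [255,0.3,0,0,0,0,0],
  [255,0.1,0,0,0,0,0],
  [255,0,0,0,0,0,0],
  [255,0,0,0,0,0,0],
  [255,0,0,0,0,0,0],
  [255,0,0,0,0,0,0],
  [255,0,0,0,0,0,0],
  [255,0,0,0,0,0,0],
])

```text
time: 18.83
ee_pos: [0.54, -0.0208, 0.0561]
orientation: [0.688, 0.726, -0.0, 0.0]
wrist_force: [1.4, -3.8, 6.2]
opening: 0.0078
```

Emit:
play_rows([
  [255,0.3,0,0,0,0,0],
  [255,0.3,0,0,0,0,0],
  [255,0.3,0,0,0,0,0],
  [255,0.1,0,0,0,0,0],
  [255,0,0,0,0,0,0],
  [255,0,0,0,0,0,0],
  [255,0,0,0,0,0,0],
  [255,0,0,0,0,0,0],
  [255,0,0,0,0,0,0],
  [255,0,0,0,0,0,0],
])

```text
time: 19.67
ee_pos: [0.54, -0.0203, 0.0561]
orientation: [0.688, 0.726, -0.0, 0.0]
wrist_force: [2.1, -7.3, 5.3]
opening: 0.0078
```

Emit:
play_rows([
  [255,0.2,0,0,0,0,0],
  [255,0.2,0,0,0,0,0],
  [255,0.2,0,0,0,0,0],
  [255,0,0,0,0,0,0],
  [255,0,0,0,0,0,0],
  [255,0,0,0,0,0,0],
  [255,0,0,0,0,0,0],
  [255,0,0,0,0,0,0],
  [255,0,0,0,0,0,0],
  [255,0,0,0,0,0,0],
])

```text
time: 20.5
ee_pos: [0.54, -0.0201, 0.0562]
orientation: [0.688, 0.726, -0.0, 0.001]
wrist_force: [2.2, -12.2, 4.8]
opening: 0.0079
```

Emit:
play_rows([
  [255,0.2,0,0,0,0,0],
  [255,0.2,0,0,0,0,0],
  [255,0.2,0,0,0,0,0],
  [255,0,0,0,0,0,0],
  [255,0,0,0,0,0,0],
  [255,0,0,0,0,0,0],
  [255,0,0,0,0,0,0],
  [255,0,0,0,0,0,0],
  [255,0,0,0,0,0,0],
  [255,0,0,0,0,0,0],
])

```text
time: 21.33
ee_pos: [0.54, -0.0199, 0.0562]
orientation: [0.688, 0.726, -0.001, 0.001]
wrist_force: [1.9, -15.0, 4.3]
opening: 0.0081
```

The force climbed steeply (4 → 7 → 15 N within 0.9 mm) after an earlier 6.6 N peak and a drop to 2 N, and the position fits home. I stop pushing, ease off and tug very slightly as a check.

Emit:
play_rows([
  [255,-0.4,0,0,0,0,0],
  [255,-0.4,0,0,0,0,0],
  [255,-0.4,0,0,0,0,0],
  [255,-0.2,0,0,0,0,0],
  [255,0,0,0,0,0,0],
  [255,0,0,0,0,0,0],
  [255,0,0,0,0,0,0],
  [255,0,0,0,0,0,0],
  [255,0,0,0,0,0,0],
  [255,0,0,0,0,0,0],
])

```text
time: 22.17
ee_pos: [0.54, -0.0202, 0.0561]
orientation: [0.688, 0.726, -0.0, 0.0]
wrist_force: [2.6, -5.4, 6.3]
opening: 0.0079
```

```bash
python3 -c "
from h import *
overlay('o4',(300,185,390,260),8)"
```

```text
[183. 518.]
[115. 489.]
[251. 309.]
[311. 267.]
[200. 424.]
tcp local -61.1 -40.2 0.0561 yaw 1.624 F [ 1.3 -6.   5.1] clip y -8.2
```

Emit:
play_rows([
  [255,-0.3,0,-0.2,0,0,0],
  [255,-0.1,0,-0.1,0,0,0],
  [255,0,0,0,0,0,0],
  [160,0,0,0,0,0,0],
  [160,0,0,0,0,0,0],
  [160,0,0,0,0,0,0],
  [160,0,0,0,0,0,0],
  [160,0,0,0,0,0,0],
  [160,0,0,0,0,0,0],
  [160,0,0,0,0,0,0],
])

```text
time: 23.05
ee_pos: [0.5399, -0.0203, 0.0563]
orientation: [0.688, 0.726, -0.0, -0.0]
wrist_force: [-0.3, 0.0, -0.5]
opening: 0.0318
```

Emit:
play_rows([
  [160,0,0,-3,0,0,0],
  [160,0,0,-8,0,0,0],
  [160,0,0,-14,0,0,0],
  [160,0,0,-20,0,0,0],
  [160,0,0,-25,0,0,0],
  [160,0,0,-25,0,0,0],
  [160,-30,0,-20,0,0,0],
  [160,-35,0,-10,0,0,0],
  [160,-35,0,0,0,0,0],
  [160,-35,0,0,0,0,0],
])

```text
time: 23.88
ee_pos: [0.5473, -0.1566, 0.1832]
orientation: [0.688, 0.726, 0.0, 0.001]
wrist_force: [0.9, 0.5, 1.0]
opening: 0.0318
```

Emit:
play_rows([
  [160,-35,0,0,0,0,0],
  [160,-35,0,0,0,0,0],
  [160,-35,0,0,0,0,0],
  [160,-35,0,0,0,0,0],
  [160,-35,0,0,0,0,0],
  [160,-20,0,0,0,0,0],
  [160,0,0,0,0,0,0],
  [160,0,0,0,0,0,0],
  [160,0,0,0,0,0,0],
  [160,0,0,0,0,0,0],
])

```text
time: 24.72
ee_pos: [0.5576, -0.3489, 0.1818]
orientation: [0.688, 0.726, 0.0, 0.0]
wrist_force: [0.7, 0.3, -0.5]
opening: 0.0316
```

Run:
```python
from h import *
a=r.capture('side')[:,:,::-1]; b=r.capture('top')[:,:,::-1]
W=np.zeros((600,800,3),np.uint8)
W[:480,:480]=cv2.resize(np.ascontiguousarray(a[200:260,300:360]),None,fx=8,fy=8,interpolation=3)
W[:300,490:790]=cv2.resize(np.ascontiguousarray(b[205:245,300:340]),(300,300),interpolation=3)
W[310:600,490:800]=cv2.resize(np.ascontiguousarray(b),(310,290))
for P in [pw(-62,-7.2,59)]: print(proj('side',P),proj('top',P))
for n,z in(('side',0),('top',0)):
    for q in (-7.2,-10.2,-13.2):
        t=[pw(-62+10,q+20,46),pw(-62-10,q+20,46),pw(-62,q-20,80),pw(-62,q-44,80)]
        u=proj(n,t); print(n,q,(((u-[300,200]+.5)*8-.5) if n=='side' else ((u-[300,205]+.5)*7.5-.5)+[490,0]).round(0).tolist())
cv2.imwrite('pics/fin.png',W); print(r.read_state()['wrist_force'])
```

```text
[[324.60739666 237.48206064]] [[320.23087315 219.65344998]]
side -7.2 [[115.0, 372.0], [182.0, 402.0], [252.0, 192.0], [311.0, 151.0]]
side -10.2 [[123.0, 367.0], [190.0, 396.0], [259.0, 187.0], [318.0, 145.0]]
side -13.2 [[131.0, 361.0], [198.0, 390.0], [267.0, 182.0], [326.0, 140.0]]
top -7.2 [[566.0, 86.0], [572.0, 163.0], [723.0, 98.0], [820.0, 90.0]]
top -10.2 [[578.0, 85.0], [583.0, 162.0], [735.0, 97.0], [832.0, 89.0]]
top -13.2 [[589.0, 85.0], [595.0, 161.0], [747.0, 96.0], [844.0, 88.0]]
[-0.09967112 -0.10333195 -0.41393079]
```

View pics/fin.png

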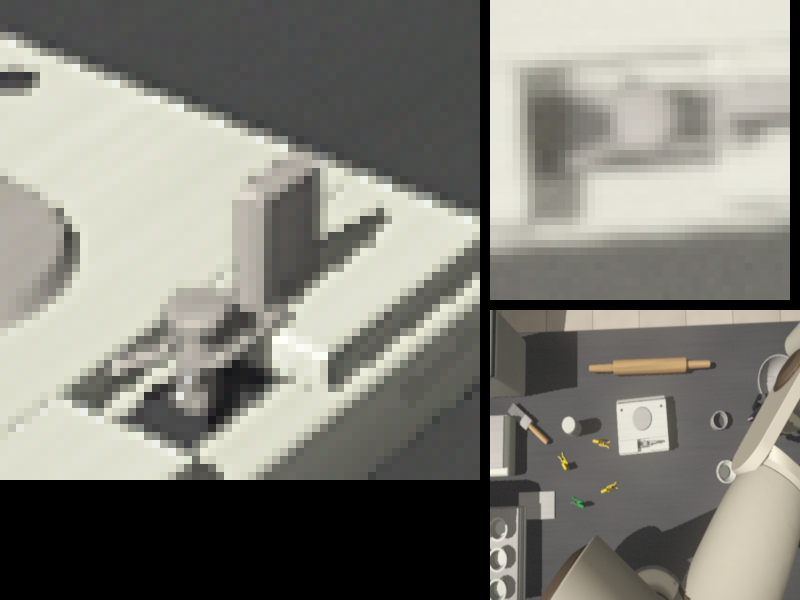

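The final picture matches the modelled home pose: tab front about (247,194) against (252,192), and the left tip about (112,368) against (115,372). In the top view the tip is at about (570,163) against (572,163). The plate is flat, and the cutter, cups and shaker look to be where they were.

```bash
python3 -c "
from plant import r
print(r.finish_job(), r.read_state()['time'])"
```

```text
the job is handed in; nothing more can be done
the job is handed in; nothing more can be done
```

The press is shut and the clip is on the stud. I handed the job in at about 25 s of the 53 s allowed; no verdict is reported.

- **Plate:** I folded it down with shut fingers until it stopped firmly with its face at z = 43.8 mm. The last press on the plate reached 33 N at the fingers, before the clip was there. The press's 25 N limit is given for the clip, so I take this as allowed.
- **Clip:** I took the bare steel clip rather than the green or yellow ones, and pushed it on flat from the right.
- **Push force:** It read about 6.6 N, fell to about 2 N, then climbed steeply at the stop. I stopped at 15 N, eased off and let go. These are readings at the end of each move, so brief peaks in between were not seen.
- **Last checks:** In both cameras the released clip sits within about 1–2 mm of the modelled home position. The plate is flat, the arm is clear with no load on the wrist, and the other things look unmoved.
- **Disagreements:**
  - The force fell about 10 mm before the stop, not the 7 mm described. The first part of that force was probably sideways rubbing, which I corrected by about 1 mm, so the snap itself was not read cleanly.
  - A picture taken mid-push suggested the clip was a few mm further back than the arm's position implied. The final pictures did not confirm that.

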